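# Lay stem sections in the sorting cradles by length

### The job

Lay the four cut stem sections lengthwise in the four white cradles on the plywood board, one to a cradle and resting on the channel floor at about the middle of its length, in order of length: the shortest in the cradle next to the round steel disc, each following one longer, the longest at the far end. Let go of them all, and do not push away or tip over the lidded glass jar.

Things in the scene. Friction and masses are not known exactly. Their poses are not given: they have to be found in the camera images.
- stem_45: woody stem section, a straight round stick of brown bark with pale cut ends, 45 mm long and 20 mm in diameter, lying on the bench (it hardly rolls); the shortest of the four. Origin at its centre (10 mm above what it lies on); its x axis runs along its length, either end may lead
- stem_70: woody stem section, a straight round stick of brown bark with pale cut ends, 70 mm long and 20 mm in diameter, lying on the bench (it hardly rolls); the second shortest of the four. Origin at its centre (10 mm above what it lies on); its x axis runs along its length, either end may lead
- stem_95: woody stem section, a straight round stick of brown bark with pale cut ends, 95 mm long and 20 mm in diameter, lying on the bench (it hardly rolls); the second longest of the four. Origin at its centre (10 mm above what it lies on); its x axis runs along its length, either end may lead
- stem_120: woody stem section, a straight round stick of brown bark with pale cut ends, 120 mm long and 20 mm in diameter, lying on the bench (it hardly rolls); the longest of the four. Origin at its centre (10 mm above what it lies on); its x axis runs along its length, either end may lead
- cradle_1: white plastic cradle 1 of 4, alike, fixed on the plywood board 65 mm apart (centres), in order 1 to 4 along their +y. Open-ended channel along x, 140 mm long, 30 wide inside, 40 outside; side walls rise 4 mm above the channel floor. Origin: centre of underside, 8 mm above the bench. Above it: channel floor 3 mm, wall tops 7 mm, the centre of a stem lying in it 13 mm
- cradle_2: white plastic cradle 2 of 4, alike, fixed on the plywood board 65 mm apart (centres), in order 1 to 4 along their +y. Open-ended channel along x, 140 mm long, 30 wide inside, 40 outside; side walls rise 4 mm above the channel floor. Origin: centre of underside, 8 mm above the bench. Above it: channel floor 3 mm, wall tops 7 mm, the centre of a stem lying in it 13 mm
- cradle_3: white plastic cradle 3 of 4, alike, fixed on the plywood board 65 mm apart (centres), in order 1 to 4 along their +y. Open-ended channel along x, 140 mm long, 30 wide inside, 40 outside; side walls rise 4 mm above the channel floor. Origin: centre of underside, 8 mm above the bench. Above it: channel floor 3 mm, wall tops 7 mm, the centre of a stem lying in it 13 mm
- cradle_4: white plastic cradle 4 of 4, alike, fixed on the plywood board 65 mm apart (centres), in order 1 to 4 along their +y. Open-ended channel along x, 140 mm long, 30 wide inside, 40 outside; side walls rise 4 mm above the channel floor. Origin: centre of underside, 8 mm above the bench. Above it: channel floor 3 mm, wall tops 7 mm, the centre of a stem lying in it 13 mm
- disc: round flat steel disc fixed on the board beyond one end of the row of cradles, 52 mm past the centre of either cradle_1 or cradle_4 (at the other end lies a flat black rubber bar, 100 x 12 x 6 mm); it marks the end where the shortest stem goes. 28 mm in diameter, 7 mm high; origin at the centre of its underside, 8 mm above the bench
- jar: bystander: glass jar with a white lid, 60 mm in diameter and about 60 mm high, standing loose on the bench beyond the stems; origin at the centre of its underside
There are look-alikes about, which are no part of the job. Leave any orange look-alike of the stem_70 alone.

How it is judged:
By the outcome, as a careful person would: the job done as asked, in the order asked, and still so for the second after the job is handed in, with the robot touching nothing.
It also fails if it takes over 96 s, if anything falls off the work surface, if the arm or the gripper's body presses on something with over 40 N, if the wrist force passes 120 N, or if a joint passes its speed limit or range.

### The arm

A 6-joint arm with a two-finger parallel gripper is mounted at the origin on the work surface. World frame = base frame: x ahead of the robot, y to its left, z up, the work surface at z = 0. Lengths are in m, angles in rad, forces in N, time in s.
With the tool pointing down it reaches from about 0.275 to 0.825 m from the base axis. Payload 4.9 kg.
Tool frame: the origin (TCP) lies at the very end of the fingers, on their centre line; the grasp point (between the pads) lies 19 mm behind it; z points along the fingers, y is the line along which they close (so a half turn about z gives the same grasp; the last joint's range is limited). The gripper opens to 85 mm and grips with 20 to 120 N. Pads are 22 mm wide; open, the fingers measure 114 mm over their backs; the gripper's body (76 mm by 85 mm) begins 54 mm behind the grasp point. The pads swing forward as they close: fully open they stand 13 mm farther back than shut.
Start: joints at [1.171, 0.326, -0.193, 1.052, 0, 1.437], TCP at [0.144, 0.531, 0.231] pointing down, gripper open.
Joint ranges: [-2.65, 2.65], [-0.97, 1.79], [-1.3, 1.35], [-1.93, 2.1], [-1.47, 1.37], [-3.14, 3.14]. Speed limits (rad/s): [2.57, 2.57, 3.14, 3.14, 3.14, 3.14].

### API

Orientations are given as a 3x3 rotation matrix whose columns are the frame's x, y, z axes.
In Python, from station import robot gives the robot as it stands. Calls block until the motion is done:
- robot.goto(position, orientation): joint-space move of the TCP to a pose.
- robot.move_straight(position, attitude=None, rate=0.15): straight line of the TCP; attitude=None keeps the orientation; rate is the mean speed in m/s.
- robot.set_joints(angles): joint-space move.
- robot.set_gripper(opening, grasp_force=None): opening from 0.0 (shut) to 1.0 (fully open); grasp_force is the grip in N (None keeps the last); returns when the fingers have stopped.
- robot.wait(seconds).
- robot.ik(position, orientation): joint angles nearest the present ones, or None.
- robot.state(): the state.
- robot.capture(name): name is "scene" or "top"; returns the picture (400x640x3 uint8, red, green, blue); there is no depth.
- robot.calibration(name): a dict with "vertical_fov" (degrees; the focal length in pixels is half the picture's height over the tangent of half this angle, whatever the lens; pixels are square), "cx", "cy" (the principal point, pixels), "k1" (the pictures are not rectified: a ray, as slopes to the right and down, at radius r is drawn at 1 + k1 r^2 times it, then the intrinsics apply), "pose" (4x4, takes a point from camera to world coordinates). Camera axes: x right, y down, z forward; pixel columns grow to the right and rows downward; lengths in m; the calibration is good to about 2 mm. A picture is of the moment at which its call begins. calibration takes no time and is no camera call.
A pose or a line that the arm cannot do raises robot.Unreachable and nothing moves.
- robot.hand_in(): hands the job in; it is judged then, once.
Trained networks look in the newest picture that a camera, given by its name, has taken for a name from the list of things; names that differ only in an ending like _2 or _b are one class to them, and where a whole thing is asked for, a point or a joint stands for the part that bears it (a point fixed in the world has none). Each returns a list of dicts, best first, with "confidence" (0 to 1); they miss things now and then, are a little off and sometimes report something else, mostly with a low value. They report only what shows in the picture. A call takes as long as a camera call. They do not tell look-alikes from the thing itself.
- robot.look_for(thing, camera): "centre" ([x, y, z] in m, in world coordinates, good to about 4 mm: the middle of the surface that is visible of it).
The state is a dict: "clock": time; "joint_positions": joint angles; "dq": joint speeds; "joint_torque": joint torques, N m; "tcp_pos": TCP position; "tcp_rot": TCP orientation; "force": force on the tool from outside, world axes, zero at the start; "wrist_torque": the same for the moment, N m; "grip_width": opening from 0.0 (shut) to 1.0 (fully open); "finger_force": force on a finger pad.
Only numpy, scipy, OpenCV 4.12 (cv2) and the standard library are available. Lean on these libraries where they do the work, as an engineer would, in place of code of your own. Each camera call takes 0.05 s, during which the arm holds its last target. There are 200 camera calls.

## Working session

There is one attempt and no reset: what is moved stays moved. The work goes in short steps, each a Python script; the robot and the scene stay as the last script left them, time stands still between calls to the robot, and variables do not carry over. Pictures are saved under pics/ and viewed, at most 14 in all, crops included, and the job is handed in when it is done.

```bash
mkdir -p pics; python3 - <<'E'
from station import robot
import cv2
for n in("top","scene"):
    im=robot.capture(n); cv2.imwrite(f"pics/{n}0.png",im[:,:,::-1])
    c=robot.calibration(n); print(n,{k:(v if k!='pose' else v) for k,v in c.items()})
    for t in("stem_45","stem_70","stem_95","stem_120","cradle_1","disc","jar"):
        print(t,[( [round(float(v),3) for v in d["centre"]],round(d["confidence"],2)) for d in robot.look_for(t,n)])
print(robot.state()["clock"])
E
```

```text
top {'vertical_fov': 48.47843292499251, 'cx': 326.8677916722143, 'cy': 204.911180214974, 'k1': 0.03801020839200807, 'pose': array([[ 0.01005205, -0.99136114,  0.13077481,  0.39611194],
       [-0.99960787, -0.01338053, -0.02459823,  0.06811647],
       [ 0.02613557, -0.13047627, -0.99110689,  1.18661127],
       [ 0.        ,  0.        ,  0.        ,  1.        ]])}
stem_45 [([0.434, 0.301, 0.02], 0.77), ([0.518, 0.363, 0.02], 0.68), ([0.447, 0.491, 0.02], 0.63), ([0.608, 0.128, 0.015], 0.55), ([0.603, 0.28, 0.016], 0.55), ([0.453, 0.122, 0.018], 0.53), ([0.342, 0.225, 0.019], 0.45)]
stem_70 [([0.434, 0.301, 0.02], 0.77), ([0.518, 0.363, 0.02], 0.68), ([0.447, 0.491, 0.02], 0.63), ([0.608, 0.128, 0.015], 0.55), ([0.603, 0.28, 0.016], 0.55), ([0.453, 0.122, 0.018], 0.53), ([0.342, 0.225, 0.019], 0.45)]
stem_95 [([0.434, 0.301, 0.02], 0.77), ([0.518, 0.363, 0.02], 0.68), ([0.447, 0.491, 0.02], 0.63), ([0.608, 0.128, 0.015], 0.55), ([0.603, 0.28, 0.016], 0.55), ([0.453, 0.122, 0.018], 0.53), ([0.342, 0.225, 0.019], 0.45)]
stem_120 [([0.434, 0.301, 0.02], 0.77), ([0.518, 0.363, 0.02], 0
[... 1063 characters left out ...]
.54), ([0.526, 0.367, 0.02], 0.54), ([0.345, 0.231, 0.013], 0.47)]
stem_95 [([0.442, 0.312, 0.017], 0.69), ([0.454, 0.497, 0.02], 0.58), ([0.461, 0.121, 0.016], 0.57), ([0.606, 0.275, 0.023], 0.54), ([0.526, 0.367, 0.02], 0.54), ([0.345, 0.231, 0.013], 0.47)]
stem_120 [([0.442, 0.312, 0.017], 0.69), ([0.454, 0.497, 0.02], 0.58), ([0.461, 0.121, 0.016], 0.57), ([0.606, 0.275, 0.023], 0.54), ([0.526, 0.367, 0.02], 0.54), ([0.345, 0.231, 0.013], 0.47)]
cradle_1 [([0.574, -0.166, 0.013], 0.97), ([0.559, -0.235, 0.01], 0.82), ([0.529, -0.362, 0.011], 0.78), ([0.544, -0.293, 0.017], 0.76)]
disc [([0.587, -0.115, 0.013], 0.53)]
jar [([0.773, 0.122, 0.061], 0.81), ([0.575, -0.166, 0.011], 0.27)]
0.8
```

View pics/top0.png

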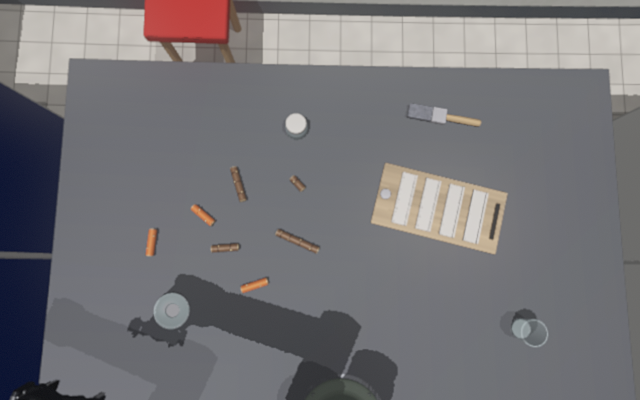

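View pics/scene0.png

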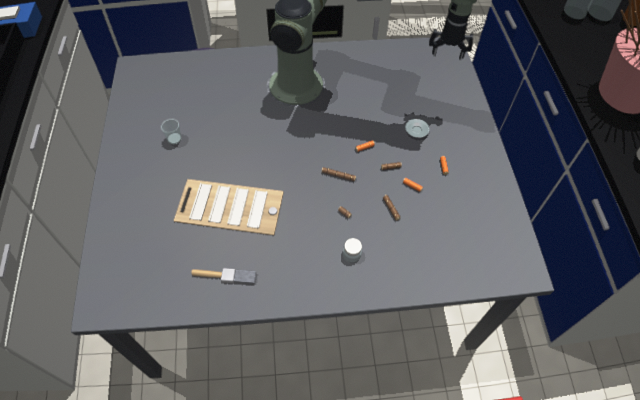

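The top view shows brown stems at (297,183), (225,248), (239,184) and (298,241), in growing length. There are orange look-alikes at (203,215), (151,242) and (254,285), the cradles are at (405..476, 198..217), and the disc at (386,194) is on the +y end. Next I'll segment and measure both views.

```bash
cat > h.py <<'E'
from station import robot
import cv2, numpy as np
def project(name,px,z):
    c=robot.calibration(name); f=200/np.tan(np.radians(c["vertical_fov"]/2))
    K=np.array([[f,0,c["cx"]],[0,f,c["cy"]],[0,0,1.]])
    u=cv2.undistortPoints(np.float64(px).reshape(-1,1,2),K,np.array([c["k1"],0,0,0,0]))[:,0]
    P=c["pose"]; d=np.c_[u,np.ones(len(u))]@P[:3,:3].T
    return (P[:3,3]+d*((z-P[2,3])/d[:,2])[:,None])[:,:2]
def blobs(name,mask,z,amin):
    out=[]
    n,l,s,_=cv2.connectedComponentsWithStats(mask)
    for i in range(1,n):
        if s[i,4]<amin: continue
        ys,xs=np.where(l==i); w=project(name,np.c_[xs,ys],z)
        (cx,cy),(a,b),_=cv2.minAreaRect(np.float32(w*1000))
        m=w.mean(0); e,v=np.linalg.eigh(np.cov((w-m).T)); d=v[:,1]
        out.append(dict(px=(int(xs.mean()),int(ys.mean())),c=np.array([cx,cy])/1000,m=m,yaw=np.arctan2(d[1],d[0])%np.pi,L=max(a,b),W=min(a,b)))
    return out
def find(name,im):
    h=cv2.cvtColor(im,cv2.COLOR_RGB2HSV).astype(int); H,S,V=h[...,0],h[...,1],h[...,2]
    k=np.ones((3,3),np.uint8)
    brown=((H<25)&(S>60)&(V>35)).astype(np.uint8)
    brown=cv2.morphologyEx(brown,cv2.MORPH_CLOSE,k)
    white=((S<45)&(V>175)).astype(np.uint8)
    inb=lambda b:0.25<b["m"][0]<0.85 and abs(b["m"][1])<0.6
    st=[b for b in blobs(name,brown,.01,20) if inb(b)]
    for b in st:
        x,y=b["px"]; b["rgb"]=im[y-1:y+2,x-1:x+2].mean((0,1)).astype(int)
    cr=[b for b in blobs(name,white,.014,60) if inb(b)]
    return st,cr
def show(L):
    for b in L: print(b["px"],"c",b["c"].round(4),"m",b["m"].round(4),"yaw %.1f L %.0f W %.0f"%(np.degrees(b["yaw"]),b["L"],b["W"]),b.get("rgb",""))
E
python3 - <<'E'
from h import *
for n in("top","scene"):
    im=cv2.imread(f"pics/{n}0.png")[:,:,::-1].copy()
    st,cr=find(n,im); print(n); show(st); print("-"); show(cr)
im=cv2.imread("pics/top0.png")
a=cv2.resize(im[150:310,130:330],None,fx=4,fy=4,interpolation=cv2.INTER_CUBIC)[:600]
cv2.imwrite("pics/crop1.png",a[:600,:800])
E
```

```text
top
(463, 119) c [ 0.7921 -0.3341] m [ 0.7921 -0.3341] yaw 80.3 L 93 W 20 [197 174 139]
(400, 180) c [ 0.5723 -0.2036] m [ 0.6193 -0.1582] yaw 102.6 L 212 W 147 [185 173 156]
(237, 183) c [0.6055 0.2774] m [0.6052 0.2772] yaw 18.1 L 95 W 18 [131 104  84]
(297, 182) c [0.6103 0.1191] m [0.6097 0.1196] yaw 44.2 L 42 W 17 [130 105  86]
(477, 188) c [ 0.6035 -0.372 ] m [ 0.6018 -0.3684] yaw 85.3 L 50 W 20 [191 173 147]
(417, 196) c [ 0.5803 -0.2045] m [ 0.5775 -0.2038] yaw 165.8 L 57 W 16 [177 160 135]
(441, 199) c [ 0.5674 -0.2683] m [ 0.5699 -0.2682] yaw 167.3 L 50 W 16 [180 163 138]
(466, 202) c [ 0.5586 -0.3336] m [ 0.5643 -0.3353] yaw 172.5 L 59 W 17 [182 164 140]
(494, 213) c [ 0.5228 -0.4052] m [ 0.5352 -0.4095] yaw 173.3 L 119 W 43 [107  97  86]
(202, 214) c [0.5212 0.3673] m [0.5212 0.3673] yaw 50.8 L 72 W 22 [206 136  86]
(376, 212) c [ 0.5354 -0.0952] m [ 0.5316 -0.0929] yaw 25.6 L 28 W 20 [188 170 144]
(484, 226) c [ 0.5024 -0.3825] m [ 0.5003 -0.381 ] yaw 168.6 L 44 W 8 [188 170 143]
(150, 241) c [0.4481 0.4958] m [0.4481 0.4959] yaw 175.9 L 69 W 23 [210 142  90]
(296, 240) 
[... 1209 characters left out ...]
 72 W 28 [224 132  68]
(391, 207) c [0.6019 0.2771] m [0.6027 0.2776] yaw 17.4 L 101 W 20 [123  94  73]
(344, 211) c [0.6059 0.1195] m [0.6062 0.1198] yaw 40.3 L 45 W 19 [140 110  87]
(206, 273) c [ 0.7897 -0.3328] m [ 0.7896 -0.3333] yaw 79.5 L 93 W 21 [210 179 132]
-
(199, 201) c [ 0.5251 -0.3588] m [ 0.5259 -0.3591] yaw 166.5 L 143 W 42 
(218, 203) c [ 0.5399 -0.2948] m [ 0.5413 -0.2951] yaw 166.9 L 144 W 43 
(237, 206) c [ 0.5557 -0.2321] m [ 0.5569 -0.2323] yaw 166.4 L 143 W 43 
(256, 209) c [ 0.5707 -0.1685] m [ 0.5727 -0.1692] yaw 166.7 L 144 W 42 
(352, 245) c [0.7351 0.1313] m [0.7355 0.1307] yaw 174.8 L 53 W 51 
(227, 273) c [ 0.7995 -0.2658] m [ 0.7996 -0.2659] yaw 148.5 L 39 W 37
```

View pics/crop1.png

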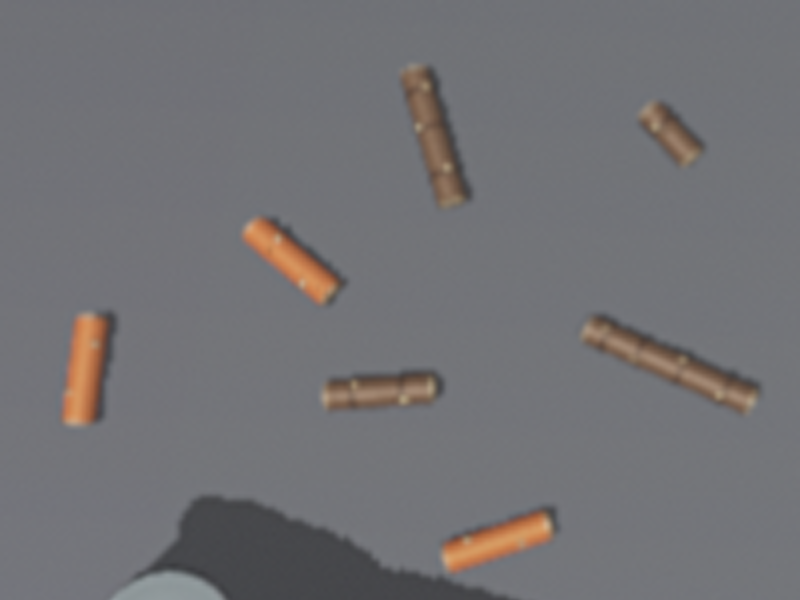

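Both views agree. The four brown stems measure about 42, 70, 95 and 117 mm and match the list. The three orange ones stay where they are. I'll place the longest first as a check.

```bash
cat >> h.py <<'E'
STEM={45:(.608,.1193,42),70:(.4337,.3058,95.5),95:(.6037,.2773,17.8),120:(.453,.1167,66.5)}
CR={45:(.5716,-.1683),70:(.5562,-.2317),95:(.5407,-.2947),120:(.5254,-.3588)}; CYAW=166.5
def best(p,deg):
    q0=robot.state()["joint_positions"]; o=[]
    for a in(deg,deg+180):
        t=np.radians(a); c,s=np.cos(t),np.sin(t)
        R=np.array([[c,s,0],[s,-c,0],[0,0,-1.]]); q=robot.ik(p,R)
        if q is not None: o.append((np.abs(np.array(q)-q0).max()+(5 if abs(q[5])>2.9 else 0),R))
    return min(o,key=lambda v:v[0])[1]
def job(k):
    x,y,a=STEM[k]; zg=.005; r=lambda v:np.round(v,3)
    robot.goto([x,y,.12],best([x,y,.12],a)); robot.set_gripper(.65)
    robot.move_straight([x,y,zg]); robot.set_gripper(0,40)
    s=robot.state(); print(k,"grip",r(s["grip_width"]),r(s["finger_force"]),r(s["clock"]))
    robot.move_straight([x,y,.12])
    w=robot.state()["grip_width"]
    if not .15<w<.35: print("lost",w); return False
    x,y=CR[k]; robot.goto([x,y,.12],best([x,y,.12],CYAW))
    robot.move_straight([x,y,.04]); f0=robot.state()["force"]
    robot.move_straight([x,y,zg+.012],rate=.03); s=robot.state()
    print("placed",r(s["tcp_pos"]),r(np.array(s["force"])-f0),r(s["grip_width"]))
    robot.set_gripper(.5); robot.move_straight([x,y,.12]); print("t",r(robot.state()["clock"])); return True
E
python3 - <<'E'
from h import *
job(120)
for n in("top","scene"):cv2.imwrite(f"pics/{n}1.png",robot.capture(n)[:,:,::-1])
a=cv2.imread("pics/top1.png")[150:270,360:520];b=cv2.imread("pics/scene1.png")[165:285,160:320]
cv2.imwrite("pics/c2.png",cv2.resize(np.hstack([a,b]),None,fx=2.5,fy=2.5))
E
```

```text
120 grip 0.223 39.493 4.45
placed [ 0.525 -0.359  0.017] [-0.531  2.333  2.689] 0.224
t 9.908
```

View pics/c2.png

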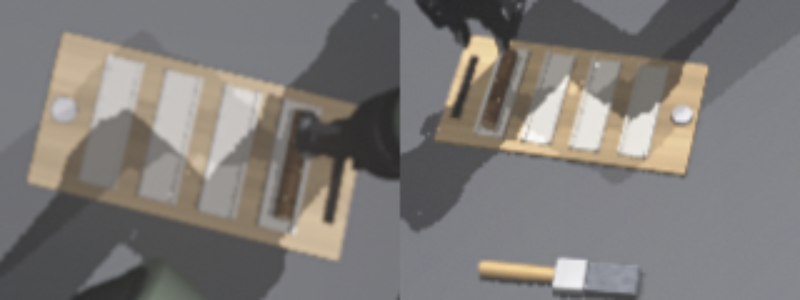

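The 120 mm stem lies in the cradle next to the black bar, and the other three cradles are still empty. Now the other three stems.

```bash
python3 - <<'E'
from h import *
for k in(95,70,45):
    if not job(k): break
robot.goto([.45,.15,.25],best([.45,.15,.25],66))
st=None
for n in("top","scene"):
    im=robot.capture(n);cv2.imwrite(f"pics/{n}2.png",im[:,:,::-1])
    h=cv2.cvtColor(im,cv2.COLOR_RGB2HSV).astype(int)
    m=((h[...,0]<25)&(h[...,1]>60)&(h[...,2]<165)).astype(np.uint8)
    show([b for b in blobs(n,m,.021,30) if -.42<b["m"][1]<-.13 and .4<b["m"][0]<.68])
    print("jar",robot.look_for("jar",n)[:1])
a=cv2.imread("pics/top2.png")[150:270,360:520];b=cv2.imread("pics/scene2.png")[165:285,160:320]
cv2.imwrite("pics/c3.png",cv2.resize(np.hstack([a,b]),None,fx=2.5,fy=2.5,interpolation=cv2.INTER_CUBIC))
E
```

```text
95 grip 0.219 39.742 13.908
placed [ 0.54  -0.294  0.017] [-2.2    1.291  4.54 ] 0.217
t 19.683
70 grip 0.219 39.738 23.483
placed [ 0.556 -0.231  0.017] [-3.021 -0.112  5.464] 0.222
t 29.183
45 grip 0.217 39.794 32.133
placed [ 0.571 -0.168  0.017] [-3.126  2.179  5.942] 0.216
t 36.958
(404, 197) c [ 0.5727 -0.1687] m [ 0.5722 -0.1683] yaw 166.6 L 42 W 14 
(428, 203) c [ 0.5571 -0.2324] m [ 0.5573 -0.2322] yaw 165.1 L 66 W 15 
(452, 209) c [ 0.5419 -0.2951] m [ 0.5418 -0.2951] yaw 166.8 L 92 W 15 
(477, 215) c [ 0.528  -0.3595] m [ 0.5276 -0.3594] yaw 166.5 L 116 W 17 
(492, 220) c [ 0.5136 -0.4034] m [ 0.5153 -0.4004] yaw 166.2 L 100 W 14 
jar [{'centre': [0.7482, 0.1233, 0.0618], 'confidence': 0.57}]
(199, 200) c [ 0.5243 -0.3597] m [ 0.5252 -0.36  ] yaw 167.2 L 121 W 18 
(218, 202) c [ 0.5387 -0.2956] m [ 0.5391 -0.2957] yaw 167.1 L 95 W 17 
(237, 204) c [ 0.5554 -0.2329] m [ 0.5555 -0.2326] yaw 166.1 L 72 W 17 
(256, 207) c [ 0.57   -0.1687] m [ 0.5712 -0.169 ] yaw 169.6 L 46 W 16 
jar [{'centre': [0.7722, 0.1206, 0.0596], 'confidence': 0.59}]
```

View pics/c3.png

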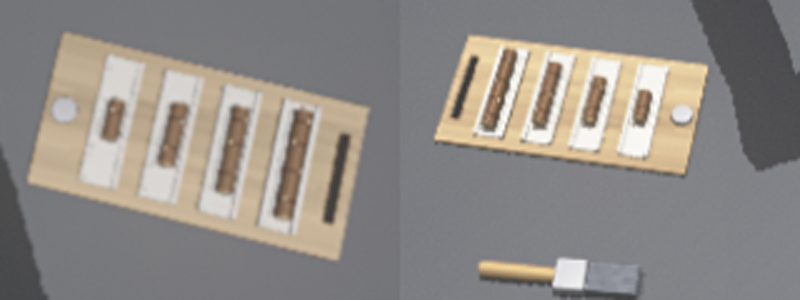

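View pics/scene2.png

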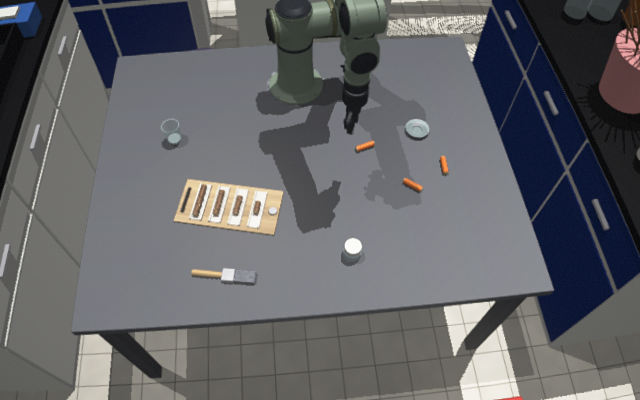

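All four stems lie in the cradles, centred and in length order from the disc. The jar at (352,248) and the orange sticks have not moved, and the arm is clear.

```bash
python3 -c "
from station import robot
print(robot.hand_in())"
```

```text
the job is handed in; nothing more can be done
None
```

I placed and released all four stems in their cradles, shortest beside the steel disc and longest at the far end, and handed the job in at about 40 s with the jar and the orange look-alikes undisturbed.

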